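# Release the ratchet clamp and pack the heat sink in the parts tray

## Robot

A 6-joint arm with a two-finger parallel gripper is mounted at the origin on a cart in front of the work surface, level with it; the furniture and walls round the work are solid. World frame = base frame: x ahead of the robot, y to its left, z up, the work surface at z = 0. Lengths are in m, angles in rad, forces in N, time in s.
With the tool pointing down it reaches from about 0.25 to 0.775 m from the base axis. Payload 4 kg.
Tool frame: the origin (TCP) lies at the very end of the fingers, on their centre line; the grasp point (between the pads) lies robot.pinch_z behind it (robot.pinch_z is the distance from the TCP to the grasp point, in m); z points along the fingers, y is the direction in which the jaws open and shut (so a half turn about z gives the same grasp; the last joint's range is limited). The gripper opens to 94 mm and grips with 3 to 60 N. Pads are 16 mm wide; open, the fingers measure 119 mm over their backs; the gripper's body (75 mm by 177 mm) begins 78 mm behind the grasp point.
Start: joints at [-1.289, 0.087, 1.371, -0, 1.684, -0.103], TCP at [0.206, -0.51, 0.206] pointing down, gripper open.
Joint ranges: [-3.1, 3.1], [-0.76, 2.03], [0.27, 2.55], [-1.08, 4.22], [0.17, 2.65], [-2.57, 2.57]. Speed limits (rad/s): [2.79, 2.79, 3.14, 3.14, 3.14, 3.14].

## Interface

Orientations are given as [roll, pitch, yaw] about the fixed x, y, z axes, in that order (R = Rz(yaw) Ry(pitch) Rx(roll)).
In Python, from cell import robot gives the robot as it stands.
- The arm moves only by the shell command python3 -m inch 'ROWS' [FORCE]. ROWS is JSON, a list that holds one entry, the list of rows, each a list of 7 numbers: the shift along the tool's x, y, z in m, then the turn, a rotation vector about the tool's x, y, z in degrees, then the opening, from 0 (shut) to 1 (fully open). A call has 1 to 20 rows; each row is the pose to reach, as a shift and turn from the pose commanded when the call began, along the tool's axes at that moment; what a row does not reach only later rows make up. A row lasts 1/12 s, in which the tool goes at most 41.7 mm and 7.16 degrees, less where a joint would pass 70% of its speed; a pose out of reach is approached as far as the arm can. A call with a gripper value outside its range is refused whole. The fingers move at their own pace and stop on an object; FORCE is the grip in N (left out, the last holds). Time passes only in rows, so rows that repeat a pose let the fingers close. It gives the time, the measured TCP pose, the force and the opening at its end, in the units of the state.
- robot.sense(): the state, without advancing time (a new reading comes with each control period).
- robot.snapshot(name): name is "scene" or "top"; returns the picture (420x560x3 uint8, blue, green, red); there is no depth.
- robot.get_calibration(name): a dict with "intrinsics" (3x3 intrinsics, pixels), "camera_from_world" (4x4, takes a point from world to camera coordinates). Camera axes: x right, y down, z forward; pixel columns grow to the right and rows downward; lengths in m; the calibration is good to about 2 mm. A picture is of the moment at which its call begins. get_calibration takes no time and is no camera call.
- robot.sign_off(): hands the job in, once; it reports no verdict.
Trained networks look in the newest picture that a camera, given by its name, has taken for a name from the list of things; names that differ only in an ending like _2 or _b are one class to them, and where a whole thing is asked for, a point or a joint stands for the part that bears it (a point fixed in the world has none). Each returns a list of dicts, best first, with "confidence" (0 to 1); they miss things now and then, are a little off and sometimes report something else, mostly with a low value. They report only what shows in the picture. A call takes as long as a camera call. They do not tell look-alikes from the thing itself.
- robot.outline_of(target, camera): "mask" (420x560 bool, what is visible of it) and "box" ([centre column, centre row, width, height] as shares, 0 to 1, of the picture: columns of its width, rows of its height, round what is visible of it).
- robot.tip_of(target, camera): "position" ([column, row] as shares, 0 to 1, of the picture: columns of its width, rows of its height: a listed point, or the origin of a listed thing).
The state is a dict: "clock": time; "qpos": joint angles; "qvel": joint speeds; "effort": joint torques, N m; "position": TCP position; "eef_rot": TCP orientation; "wrist_force": force on the tool from outside, world axes, zero at the start; "torque": the same for the moment, N m; "opening": finger opening in m.
Only numpy, scipy, OpenCV 4.12 (cv2) and the standard library are available. Lean on these libraries where they do the work, as an engineer would, in place of code of your own. Each camera call takes 0.05 s, during which the arm holds its last target.

## Task

The finned heat sink is held in the ratchet clamp. Push the pawl's lever right over so that the pawl stays up clear of the toothed bar, draw the bar all the way back by its pull plate, then lift the heat sink out and lay it flat, fins up, in the empty space of the shallow black parts tray. Leave the tray's other contents and everything else on the bench where they are.

Things in the scene. Friction and masses are not known exactly. Their poses are not given: they have to be found in the camera images.
- clamp: Ratchet clamp bolted to the bench; origin on the bench top. Own +x runs along the toothed bar to the fixed jaw, +z up. Base plate x -95 to 100, y -32 to 32, 8 mm thick. Fixed jaw block x 81 to 97, y -17 to 17, top z 54 mm. Anvil under the heat sink 32 mm wide (y), top z 26 mm. Two cheeks carry the pawl: y +/-9 to +/-14, x -82 to -24, top z 56 mm.
- moving_jaw (a point): Middle of the moving jaw's working face, on the bar's front end; at clamp x 40, z 38 mm when clamped. Jaw block 12 mm thick (behind the face), clamp y -17 to 17, top z 54 mm. A 4 mm thick lip at its top overhangs the heat sink's edge by 6 mm, so the heat sink cannot be lifted before the bar is drawn back.
- bar (a joint): Slide of the toothed bar with moving jaw and pull plate, m: 0 = clamped (start), grows as the bar is withdrawn along the clamp's -x, 0.045 = fully back, at its stop. Stays where it is left; about 3 N of drag. While the pawl is down its nose stops the bar after 2 to 3 mm.
- pull_plate (a point): Centre of the front face (looking to the clamp's +x) of the upright pull plate on the bar's rear end; at clamp x -112, z 65 mm when clamped; moves with the bar. Plate 10 mm thick (behind the face), clamp y -42 to 42, z 18 to 86 mm. More than 14 mm to either side of the bar its wings are clear in front, down to the base plate. Push it to the clamp's -x.
- pawl (a joint): Hinge of the pawl, rad: 0 = nose down between the teeth (start), grows as the lever is pushed to the clamp's -x, 0.95 = stop, lever lying back. Pivot along clamp y at clamp x -70, z 48 mm. No spring, only gravity (well under 1 N at the paddle): below about 0.3 rad it falls back to 0, above about 0.45 rad it falls over to 0.95 and stays.
- pawl_paddle (a point): Centre of the black paddle at the top of the pawl's lever, 38 mm from the pivot; 26 mm wide (clamp y), 18 mm high, 7 mm thick. At start it lies at clamp x -60, y 0, z 85 mm (lever leaning 15 degrees to +x); lying back it is at clamp x about -94, z 77 mm.
- sink_center (a point): Centre (half-way up) of the finned aluminium heat sink, 40 x 40 x 23 mm, about 60 g; own z up, own x along the fins; turned as the clamp at start, at clamp x 60 mm. Underside 11.5 mm below this point. Its own +y and -y sides are closed outer fins: grip across these, 40 mm; in the clamp they are the free sides, the jaws being at own +x and -x.
- tray: Shallow black parts tray fixed to the bench, 54 x 170 x 8 mm outside, long along own y; origin at the centre of its underside on the bench. Walls 3 mm thick, top at z 8 mm; inner floor at z 3 mm, 48 x 164 mm.
- tray_gap (a point): Middle of the empty space in the tray, on its inner floor: 48 mm (tray x, wall to wall) by 50 mm (tray y, between the circuit board and the relay). Turned as the tray. The heat sink goes here, sides parallel to the tray's.
- board: Small blue circuit board 36 x 52 mm, 15 mm high, lying in the tray on the gap's +y side; origin at the centre of its underside.
- relay: Blue relay 20 x 28 x 15 mm lying in the tray on the gap's -y side; origin at the centre of its underside.
- magnet: Magnet block 18 x 25 x 18 mm in the tray, beyond the relay; origin at the centre of its underside.
- vial: Bystander: small capped vial, 21 mm across, 42 mm high, standing left of the tray; origin at the centre of its underside.
- side_cutters: Bystander: side cutters 126 x 48 x 12 mm lying on the bench right of the clamp; origin at the centre of the underside.
- tweezers_bent: Bystander: black tweezers 125 x 11 x 9 mm lying on the bench beyond the tray; origin at the centre of the underside.
There are look-alikes about, which are no part of the job. What is shaped like the part that bears sink_center but yellow is not meant.

How it is judged:
By the outcome, as a careful person would: the job done as asked, in the order asked, and still so for the second after the job is handed in, with the robot touching nothing.
It also fails if it takes over 45 s, if anything falls off the work surface, if the arm or the gripper's body presses on something with over 40 N, if the wrist force passes 120 N, or if a joint passes its speed limit or range.

## Working session

There is one attempt and no reset: what is moved stays moved. The work goes in short steps, Python scripts to look and compute and a shell command to move; the robot and the scene stay as the last step left them, time stands still between calls to the robot, and variables do not carry over. Pictures are saved under pics/ and viewed, and the job is handed in when it is done.

```bash
ls; mkdir -p pics; python3 - <<'E'
from cell import robot
import cv2
print(robot.sense(), robot.pinch_z)
for n in ("scene","top"):
    im=robot.snapshot(n); cv2.imwrite(f"pics/{n}0.png",im)
    c=robot.get_calibration(n); print(n,c)
E
```

```text
pics
{'clock': 0.0, 'qpos': array([-1.28909626e+00,  8.79613084e-02,  1.37221324e+00, -4.05247838e-05,
        1.68360235e+00, -1.03124167e-01]), 'qvel': array([-0.00051433, -0.00028095,  0.00018189, -0.00132575,  0.00169038,
       -0.00020143]), 'effort': array([ 1.52933291e-03, -3.40178847e+01, -3.02423680e+01,  7.21168472e-02,
        3.30829492e-02, -1.59690576e-04]), 'position': array([ 0.20628762, -0.50926725,  0.20432154]), 'eef_rot': array([-3.13941587e+00, -1.84785485e-04,  3.84819518e-01]), 'wrist_force': array([ 1.36724318, -0.06220048, -0.38597664]), 'torque': array([-0.02375328,  0.02029457, -0.02963909]), 'opening': 0.09371869311059632} 0.0188
scene {'intrinsics': array([[443.44319673,   0.        , 272.47504701],
       [  0.        , 443.44319673, 206.89322611],
       [  0.        ,   0.        ,   1.        ]]), 'camera_from_world': array([[-0.64876345, -0.76087836, -0.01304253,  0.5137018 ],
       [-0.57476868,  0.50116561, -0.64689567,  0.29689722],
       [ 0.49874538, -0.41218583, -0.76246698,  0.71200302],
       [ 0.        ,  0.        ,  0.        ,  1.        ]])}
top {'intrinsics': array([[545.6291678 ,   0.        , 271.57815307],
       [  0.        , 545.6291678 , 208.63002688],
       [  0.        ,   0.        ,   1.        ]]), 'camera_from_world': array([[ 0.0224599 , -0.99974581, -0.00196824,  0.1563948 ],
       [-0.99055726, -0.02198706, -0.13532507,  0.59258308],
       [ 0.13524739,  0.00498904, -0.9907993 ,  1.02375391],
       [ 0.        ,  0.        ,  0.        ,  1.        ]])}
```

View pics/scene0.png

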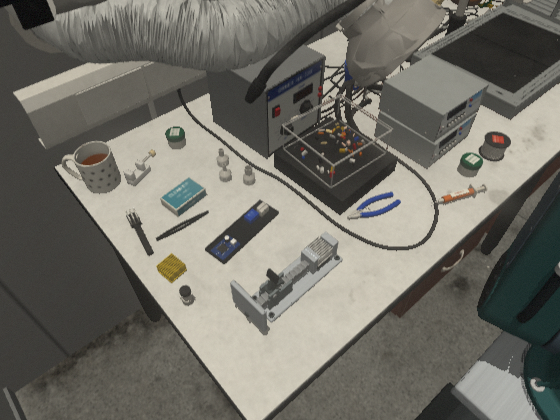

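View pics/top0.png

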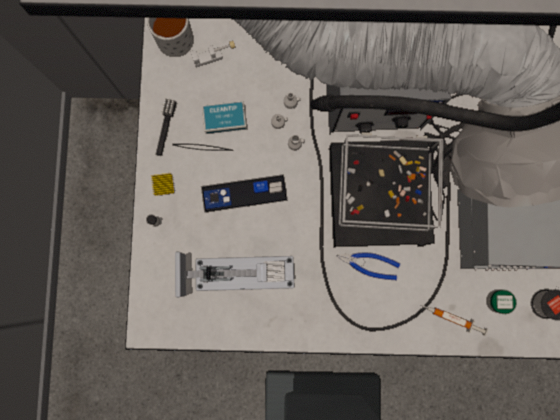

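```bash
cat > h.py <<'E'
from cell import robot
import numpy as np, cv2
from scipy.spatial.transform import Rotation as R
from scipy.optimize import least_squares
C={n:robot.get_calibration(n) for n in("scene","top")}
def proj(n,p):
    T=C[n]["camera_from_world"];K=C[n]["intrinsics"]
    q=np.atleast_2d(p)@T[:3,:3].T+T[:3,3]; u=q@K.T
    return u[:,:2]/u[:,2:]
def back(n,px,z):
    T=C[n]["camera_from_world"];K=C[n]["intrinsics"]
    d=T[:3,:3].T@np.linalg.solve(K,[px[0],px[1],1]); o=-T[:3,:3].T@T[:3,3]
    return o+d*(z-o[2])/d[2]
E
python3 - <<'E'
from h import *
np.set_printoptions(precision=4,suppress=True)
Z={"clamp":0,"moving_jaw":.038,"pull_plate":.065,"pawl_paddle":.085,"sink_center":.0375,"tray":0,"tray_gap":.003,"board":.003,"relay":.003,"magnet":.003,"vial":0,"side_cutters":0,"tweezers_bent":0}
for n in("top","scene"):
    robot.snapshot(n)
    for t,z in Z.items():
        for r in robot.tip_of(t,n)[:3]:
            px=np.array(r["position"])*[560,420]
            print(n,t,round(r["confidence"],2),px,back(n,px,z))
print(robot.sense()['clock'])
E
```

```text
top clamp 0.72 [243.376 273.798] [0.4622 0.223  0.    ]
top moving_jaw 0.6 [260.4   270.606] [0.4684 0.1884 0.038 ]
top pull_plate 0.74 [242.088 193.62 ] [0.6133 0.2265 0.065 ]
top pawl_paddle 0.74 [207.424 273.42 ] [0.46   0.2846 0.085 ]
top pawl_paddle 0.26 [203.112 145.698] [0.7005 0.302  0.085 ]
top sink_center 0.93 [272.72  268.212] [0.4735 0.1648 0.0375]
top sink_center 0.89 [160.496 182.196] [0.637  0.3895 0.0375]
top tray 0.69 [240.8   191.982] [0.6272 0.2331 0.    ]
top tray 0.41 [258.608 273.798] [0.4629 0.1927 0.    ]
top tray_gap 0.64 [243.32 192.99] [0.6248 0.2278 0.003 ]
top tray_gap 0.5 [271.208 270.186] [0.4705 0.1677 0.003 ]
top tray_gap 0.18 [210.392 272.412] [0.4634 0.2885 0.003 ]
top board 0.93 [216.328 198.996] [0.6113 0.2821 0.003 ]
top board 0.6 [273.784 185.598] [0.6414 0.1664 0.003 ]
top relay 0.45 [261.184 189.   ] [0.6338 0.1918 0.003 ]
top magnet 0.48 [362.096 266.784] [ 0.4813 -0.0129  0.003 ]
top magnet 0.44 [273.112 186.018] [0.6405 0.1677 0.003 ]
top vial 0.59 [157.08  221.214] [0.5637 0.4004 0.    ]
top side_cutters 0.64 [366.8   265.398] [ 0.4843 -0.
[... 412 characters left out ...]
 [312.984 251.706] [0.4727 0.1694 0.0375]
scene tray 0.89 [243.208 229.11 ] [0.6278 0.2209 0.    ]
scene tray 0.58 [273.504 279.006] [0.4939 0.2514 0.    ]
scene tray 0.45 [295.512 281.988] [0.4613 0.2238 0.    ]
scene tray_gap 0.75 [241.976 233.394] [0.6187 0.231  0.003 ]
scene board 0.66 [224.28  247.716] [0.6136 0.2805 0.003 ]
scene relay 0.67 [252.672 217.098] [0.638  0.1869 0.003 ]
scene magnet 0.56 [261.016 211.806] [0.6377 0.164  0.003 ]
scene vial 0.72 [185.696 300.006] [0.5669 0.4047 0.    ]
scene vial 0.27 [252.112 216.384] [0.6424 0.1851 0.    ]
scene side_cutters 0.91 [374.472 209.58 ] [ 0.4824 -0.0275  0.    ]
scene tweezers_bent 0.85 [180.712 224.784] [0.7243 0.3142 0.    ]
1.5
```

```bash
python3 - <<'E'
from h import *
a=cv2.imread("pics/top0.png"); b=cv2.imread("pics/scene0.png")
cv2.imwrite("pics/topc.png",cv2.resize(a[165:305,165:305],None,fx=4.2,fy=4.2,interpolation=cv2.INTER_CUBIC))
cv2.imwrite("pics/scenec.png",cv2.resize(b[190:340,200:350],None,fx=4,fy=4,interpolation=cv2.INTER_CUBIC))
E
```

```text
(no output)
```

View pics/topc.png

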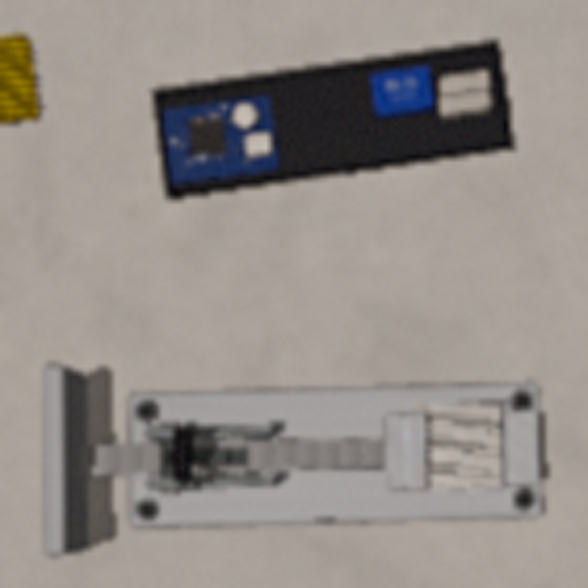

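View pics/scenec.png

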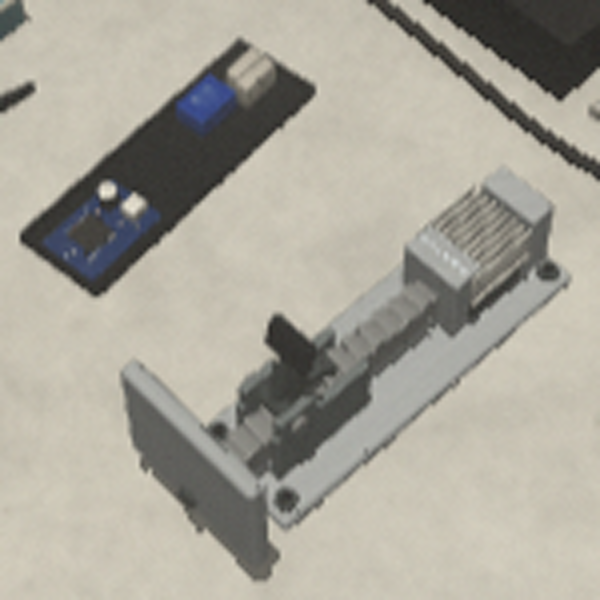

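```bash
cat >> h.py <<'E'
def fit(obs):  # obs: list (cam, px, local xyz); returns x,y,yaw
    def W(v,l): return R.from_euler('z',v[2]).apply(l)+[v[0],v[1],0]
    L=np.array([o[2] for o in obs])
    def f(v):
        w=W(v,L); return np.concatenate([proj(o[0],w[i])[0]-o[1] for i,o in enumerate(obs)])
    return f
E
python3 - <<'E'
from h import *
np.set_printoptions(precision=4,suppress=True)
T=lambda u,v:np.array([u,v])/4.2+165-.4
S=lambda u,v:np.array([u/4+200,v/4+190])-.4
c=[("top",T(130,392),[-.095,.032,.008]),("top",T(540,382),[.1,.032,.008]),("top",T(543,515),[.1,-.032,.008]),("top",T(133,527),[-.095,-.032,.008]),
("scene",S(568,276),[.1,-.032,.008]),("scene",S(286,522),[-.095,-.032,.008]),
("scene",S(123,366),[-.122,.042,.086]),("scene",S(262,497),[-.112,-.042,.086]),("scene",S(498,170),[.097,.017,.054]),("scene",S(552,206),[.097,-.017,.054])]
t=[("top",T(153,90),[-.027,.085,.008]),("top",T(498,40),[-.027,-.085,.008]),("top",T(515,148),[.027,-.085,.008]),("top",T(168,198),[.027,.085,.008]),
("scene",S(240,38),[-.027,-.085,.008]),("scene",S(316,90),[.027,-.085,.008]),("scene",S(97,296),[.027,.085,.008]),("scene",S(21,236),[-.027,.085,.008])]
# tray: +y is board side
for k,(o,g) in {"clamp":(c,[.463,.222,-1.53]),"tray":(t,[.627,.225,3.0])}.items():
    for g2 in ([0] if k=="clamp" else [0]):
        s=least_squares(fit(o),g,loss='soft_l1'); print(k,s.x,np.degrees(s.x[2]),s.cost); print(s.fun.reshape(-1,2).round(1).tolist())
for k,t_ in(("tray",(t,)),):pass
E
```

```text
clamp [ 0.4642  0.2228 -1.5217] -87.18969491555808 7.5321078453862045
[[-0.4, -0.2], [0.2, -0.4], [0.5, 0.5], [-0.8, 0.3], [0.7, -0.3], [-1.0, 1.7], [-2.5, 0.9], [0.7, -2.8], [0.6, -1.4], [0.3, -0.2]]
tray [0.6277 0.071  3.0165] 172.83488408294238 719.2172272018522
[[163.4, -0.1], [-2.0, -0.3], [-9.9, -0.0], [156.4, 0.4], [-2.4, 1.2], [-7.9, 4.1], [109.6, -79.9], [114.2, -78.9]]
```

```bash
python3 - <<'E'
from h import *
np.set_printoptions(precision=4,suppress=True)
T=lambda u,v:np.array([u,v])/4.2+165-.4
S=lambda u,v:np.array([u/4+200,v/4+190])-.4
t=[("top",T(153,90),[.027,.085,.008]),("top",T(498,40),[.027,-.085,.008]),("top",T(515,148),[-.027,-.085,.008]),("top",T(168,198),[-.027,.085,.008]),
("scene",S(240,38),[.027,-.085,.008]),("scene",S(316,90),[-.027,-.085,.008]),("scene",S(97,296),[-.027,.085,.008]),("scene",S(21,236),[.027,.085,.008])]
s=least_squares(fit(t),[.627,.225,.14],loss='soft_l1'); print(s.x,np.degrees(s.x[2]),s.cost); print(s.fun.reshape(-1,2).round(1).tolist())
v=s.x; Rt=R.from_euler('z',v[2])
# gap edges: board inner edge & relay inner edge in crop, tops at z 18 approx (board base thin?)
for nm,(u,w),z in [("boardR top",(272,97),.005),("boardR bot",(278,165),.005),("relay L top",(373,72),.018),("relay L bot",(380,116),.018)]:
    p=back("top",T(u,w),z); print(nm,Rt.inv().apply(p-[v[0],v[1],0])*1000)
cl=[.4642,.2228,-1.5217]
def ov(n,im,k,o,f):
    def dr(pts,v,col):
        w=R.from_euler('z',v[2]).apply(np.array(pts))+[v[0],v[1],0]
        q=((proj(n,w)+.5-o)*f).astype(int); cv2.polylines(im,[q.reshape(-1,1,2)],True,col,1)
    box=lambda x0,x1,y0,y1,z:[[x0,y0,z],[x1,y0,z],[x1,y1,z],[x0,y1,z]]
    dr(box(-.095,.1,-.032,.032,.008),cl,(0,0,255)); dr(box(.04,.08,-.02,.02,.049),cl,(0,255,0))
    dr(box(.081,.097,-.017,.017,.054),cl,(255,0,0)); dr(box(-.122,-.112,-.042,.042,.086),cl,(255,0,255))
    dr(box(.028,.046,-.017,.017,.054),cl,(255,255,0));dr(box(-.082,-.024,-.014,.014,.056),cl,(0,255,255))
    dr(box(-.027,.027,-.085,.085,.008),v,(0,0,255)); return im
a=cv2.imread("pics/top0.png"); b=cv2.imread("pics/scene0.png")
A=cv2.resize(a[165:305,165:305],None,fx=4,fy=4); B=cv2.resize(b[190:340,200:350],None,fx=4,fy=4)
cv2.imwrite("pics/ova.png",ov("top",A,0,np.array([165,165]),4)); cv2.imwrite("pics/ovb.png",ov("scene",B,0,np.array([200,190]),4))
E
```

```text
[0.6233 0.2257 0.1701] 9.74795513078565 1.9497807798097835
[[-0.3, 0.4], [0.7, 0.1], [0.6, 0.4], [-0.4, 0.9], [-0.2, 0.2], [-0.2, -0.9], [-0.4, -0.8], [-0.7, -0.1]]
boardR top [16.4063 28.2146  5.    ]
boardR bot [-16.8692  29.8975   5.    ]
relay L top [ 18.8757 -21.8486  18.    ]
relay L bot [ -2.6911 -22.1081  18.    ]
```

View pics/ova.png

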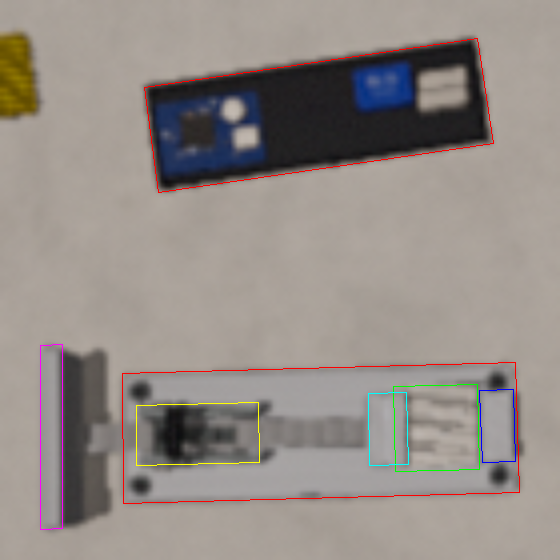

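View pics/ovb.png

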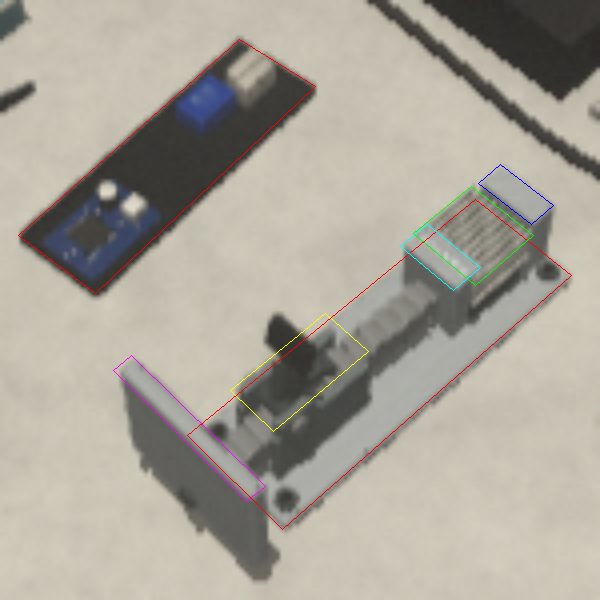

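```bash
cat >> h.py <<'E'
CL=[.4642,.2228,-1.5217]; TR=[.6233,.2257,.1701]
def goal(fr,p,dyaw=0):   # tool y along clamp y (or tray x)
    v=CL if fr=="c" else TR
    w=R.from_euler('z',v[2]).apply(p)+[v[0],v[1],0]
    yaw=(v[2]+np.pi) if fr=="c" else v[2]+np.pi/2
    return w,yaw+dyaw
def delta(w,yaw,pos=None,rot=None):
    s=robot.sense(); pos=s["position"] if pos is None else pos
    r0=R.from_euler('xyz',s["eef_rot"] if rot is None else rot)
    r1=R.from_euler('xyz',[np.pi,0,yaw])
    return r0.inv().apply(w-pos)*1000,np.degrees((r0.inv()*r1).as_rotvec())
def inclamp():
    s=robot.sense(); return R.from_euler('z',-CL[2]).apply(s["position"]-[CL[0],CL[1],0])*1000
E
python3 - <<'E'
from h import *
np.set_printoptions(precision=2,suppress=True)
for p in([-.035,0,.16],[-.035,0,.078]):
    w,y=goal("c",p); print(w,np.degrees(y),delta(w,y))
E
```

```text
[0.46 0.26 0.16] 92.81301231494263 (array([ 525.41, -615.33,   45.45]), array([  0.  ,   0.  , -70.76]))
[0.46 0.26 0.08] 92.81301231494263 (array([ 525.41, -615.34,  127.45]), array([  0.  ,   0.  , -70.76]))
```

```bash
python3 -m inch '[[[26,-31,0,0,0,-4,0],[52,-62,0,0,0,-8,0],[78,-92,0,0,0,-12,0],[105,-123,0,0,0,-16,0],[131,-154,0,0,0,-20,0],[157,-185,0,0,0,-24,0],[184,-215,0,0,0,-28,0],[210,-246,0,0,0,-32,0]]]' 2>&1 | tail -5
```

```text
clock: 2.17
position: [0.311, -0.1914, 0.2057]
eef_rot: [3.14, -0.0, 0.946]
wrist_force: [0.8, 0.1, -0.0]
opening: 0.0442
```

That call used mm where metres are expected. The speed cap kept the motion safe and in the right direction, so I'll re-measure and go on in metres.

```bash
python3 - <<'E'
from h import *
np.set_printoptions(precision=2,suppress=True)
w,y=goal("c",[-.035,0,.16]); print(robot.sense()["position"],delta(w,y))
E
```

```text
[ 0.31 -0.19  0.21] (array([ 452.89, -140.07,   45.57]), array([  0.07,   0.02, -38.63]))
```

```bash
python3 -m inch '[[[0.038,-0.012,0,0,0,-4,0],[0.076,-0.024,0,0,0,-8,0],[0.114,-0.035,0,0,0,-12,0],[0.152,-0.047,0,0,0,-16,0],[0.190,-0.059,0.005,0,0,-20,0],[0.228,-0.070,0.01,0,0,-24,0],[0.266,-0.082,0.015,0,0,-28,0],[0.304,-0.094,0.02,0,0,-32,0],[0.342,-0.106,0.025,0,0,-36,0],[0.380,-0.117,0.030,0,0,-38.6,0],[0.418,-0.129,0.038,0,0,-38.6,0],[0.440,-0.136,0.0456,0,0,-38.6,0],[0.4529,-0.140,0.0456,0,0,-38.6,0],[0.4529,-0.140,0.0456,0,0,-38.6,0],[0.4529,-0.140,0.0456,0,0,-38.6,0]]]'; python3 - <<'E'
from h import *
np.set_printoptions(precision=2,suppress=True)
w,y=goal("c",[-.035,0,.078]); print(delta(w,y),inclamp())
for n in("scene","top"): cv2.imwrite(f"pics/{n}1.png",robot.snapshot(n))
E
```

```text
clock: 3.42
position: [0.4635, 0.2552, 0.1601]
eef_rot: [-3.141, 0.001, 1.618]
wrist_force: [0.4, -0.1, 0.1]
opening: 0.0003
(array([ 2.73, -0.87, 82.09]), array([-0.01,  0.06, -0.13])) [-32.35   0.88 160.09]
```

View pics/scene1.png

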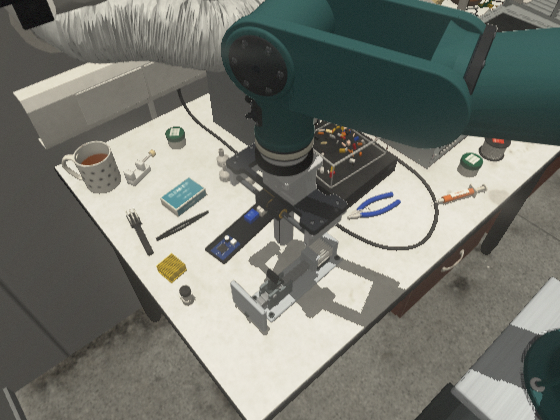

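The closed gripper is at about (285,225) in the scene view, above the clamp and on the jaw side of the paddle at (270,272). I'll descend next.

```bash
python3 -m inch '[[[0,-0.001,0.03,0,0,0,0],[0,-0.001,0.06,0,0,0,0],[0,-0.001,0.082,0,0,0,0],[0,-0.001,0.082,0,0,0,0],[0,-0.001,0.082,0,0,0,0]]]'; python3 - <<'E'
from h import *
np.set_printoptions(precision=2,suppress=True)
print(inclamp())
im=robot.snapshot("scene"); cv2.imwrite("pics/s2.png",cv2.resize(im[190:340,200:350],None,fx=4,fy=4,interpolation=cv2.INTER_CUBIC))
E
```

```text
clock: 3.93
position: [0.4619, 0.2539, 0.0777]
eef_rot: [-3.14, 0.001, 1.615]
wrist_force: [-0.2, -0.0, 0.9]
opening: 0.0005
[-31.21  -0.76  77.68]
```

View pics/s2.png

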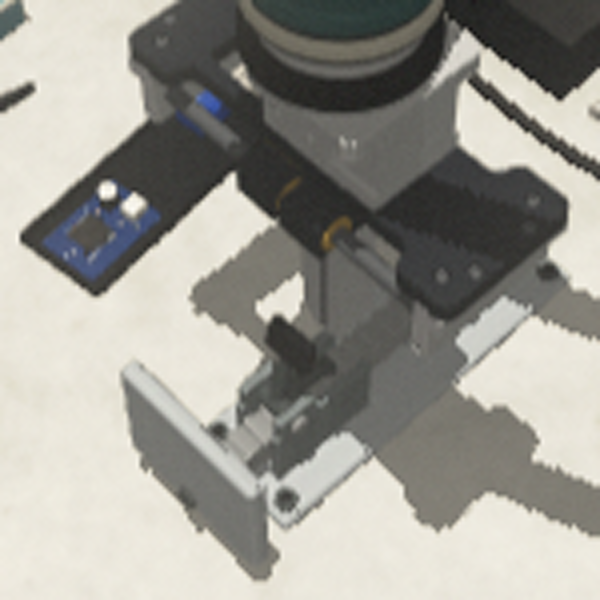

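The fingers are down behind the paddle, which is at (290,345) in the crop. Next I push along tool +x, which is clamp -x.

```bash
python3 -m inch '[[[0.008,0,0,0,0,0,0],[0.016,0,0,0,0,0,0],[0.022,0,0,0,0,0,0],[0.028,0,0,0,0,0,0],[0.034,0,0,0,0,0,0],[0.040,0,0,0,0,0,0],[0.045,0,0,0,0,0,0],[0.045,0,0,0,0,0,0],[0.045,0,0,0,0,0,0]]]'; python3 - <<'E'
from h import *
np.set_printoptions(precision=2,suppress=True)
print(inclamp())
im=robot.snapshot("scene"); cv2.imwrite("pics/s3.png",cv2.resize(im[190:340,200:350],None,fx=4,fy=4,interpolation=cv2.INTER_CUBIC))
E
```

```text
clock: 4.73
position: [0.4603, 0.3007, 0.0776]
eef_rot: [-3.141, 0.0, 1.618]
wrist_force: [0.0, 0.5, 0.2]
opening: 0.0004
[-78.03  -0.11  77.64]
```

View pics/s3.png

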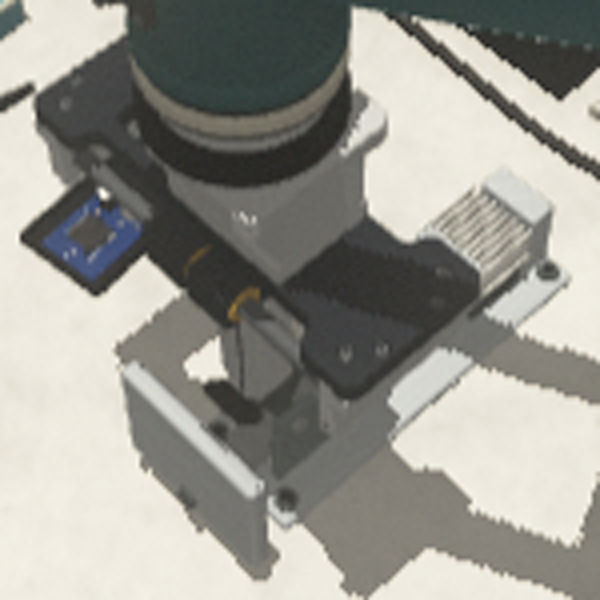

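The paddle now lies right back, at (232,400) in the crop. I'll raise, open the fingers to about 50 mm, and then straddle the bar in front of the plate.

```bash
python3 -m inch '[[[-0.004,0,-0.02,0,0,0,0],[-0.004,0,-0.04,0,0,0,0.53],[0,0,-0.042,0,0,0,0.53],[0.006,0,-0.042,0,0,0,0.53],[0.011,0,-0.042,0,0,0,0.53],[0.011,0,-0.042,0,0,0,0.53],[0.011,0,-0.042,0,0,0,0.53],[0.011,0,-0.042,0,0,0,0.53],[0.011,0,-0.042,0,0,0,0.53]]]'; python3 - <<'E'
from h import *
np.set_printoptions(precision=2,suppress=True)
print(inclamp())
im=robot.snapshot("scene"); cv2.imwrite("pics/s4.png",cv2.resize(im[190:340,200:350],None,fx=4,fy=4,interpolation=cv2.INTER_CUBIC))
E
```

```text
clock: 5.53
position: [0.4595, 0.3112, 0.1189]
eef_rot: [-3.14, 0.001, 1.617]
wrist_force: [-0.3, -0.5, -0.1]
opening: 0.0486
[-88.54  -0.36 118.93]
```

View pics/s4.png

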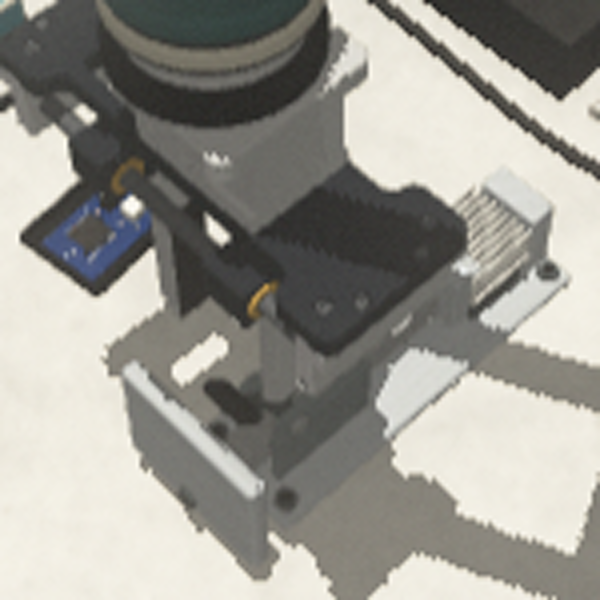

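```bash
python3 -m inch '[[[0,0,0.02,0,0,0,0.53],[0,0,0.04,0,0,0,0.53],[0,0,0.06,0,0,0,0.53],[0,0,0.075,0,0,0,0.53],[0,0,0.075,0,0,0,0.53],[0,0,0.075,0,0,0,0.53]]]'; python3 - <<'E'
from h import *
np.set_printoptions(precision=2,suppress=True)
print(inclamp())
E
python3 -m inch '[[[0.008,0,0,0,0,0,0.53],[0.014,0,0,0,0,0,0.53],[0.019,0,0,0,0,0,0.53],[0.024,0,0,0,0,0,0.53],[0.029,0,0,0,0,0,0.53],[0.034,0,0,0,0,0,0.53],[0.039,0,0,0,0,0,0.53],[0.044,0,0,0,0,0,0.53],[0.049,0,0,0,0,0,0.53],[0.053,0,0,0,0,0,0.53],[0.053,0,0,0,0,0,0.53]]]'; python3 - <<'E'
from h import *
np.set_printoptions(precision=2,suppress=True)
print(inclamp())
im=robot.snapshot("scene"); cv2.imwrite("pics/s5.png",cv2.resize(im[190:340,200:350],None,fx=4,fy=4,interpolation=cv2.INTER_CUBIC))
E
```

```text
clock: 6.08
position: [0.4593, 0.3109, 0.044]
eef_rot: [-3.139, 0.001, 1.617]
wrist_force: [0.4, -0.1, -0.3]
opening: 0.0498
[-88.27  -0.59  43.96]
clock: 7.0
position: [0.4572, 0.3657, 0.0446]
eef_rot: [-3.141, -0.001, 1.617]
wrist_force: [0.0, 0.2, 0.2]
opening: 0.0498
[-143.03   -0.01   44.6 ]
```

View pics/s5.png

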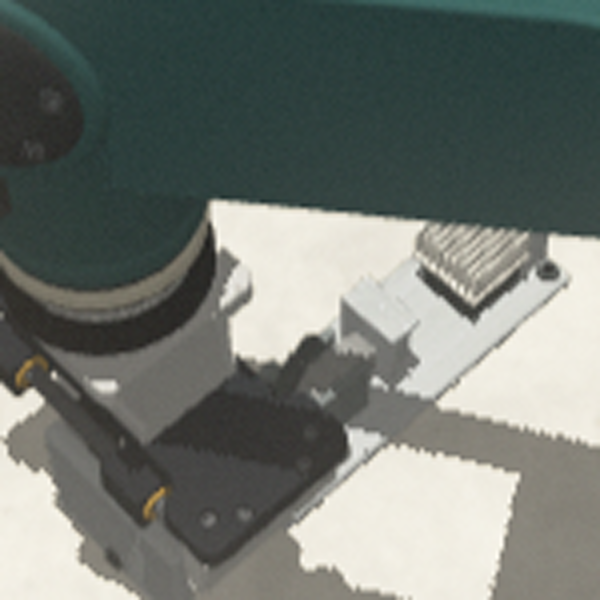

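```bash
python3 - <<'E'
from h import *
for p in([-.094,0,.077],[-.060,0,.085],[-.082,.014,.056],[-.024,-.014,.056],[-.024,.014,.056],[-.005,.017,.054],[-.157,0.042,.086],[-.157,-0.042,.086]):
    w=goal("c",p)[0]; print(p,((proj("scene",w)[0]+.5-[200,190])*4).round())
im=cv2.imread("pics/s5.png"); cv2.imwrite("pics/s5z.png",cv2.resize(im[220:470,180:430],None,fx=2.4,fy=2.4))
t=robot.snapshot("top"); cv2.imwrite("pics/t5.png",cv2.resize(t[220:320,150:310],None,fx=5,fy=5,interpolation=cv2.INTER_CUBIC))
E
```

```text
[-0.094, 0, 0.077] [230. 404.]
[-0.06, 0, 0.085] [288. 346.]
[-0.082, 0.014, 0.056] [230. 391.]
[-0.024, -0.014, 0.056] [369. 352.]
[-0.024, 0.014, 0.056] [325. 313.]
[-0.005, 0.017, 0.054] [351. 287.]
[-0.157, 0.042, 0.086] [ 49. 421.]
[-0.157, -0.042, 0.086] [181. 558.]
```

View pics/s5z.png

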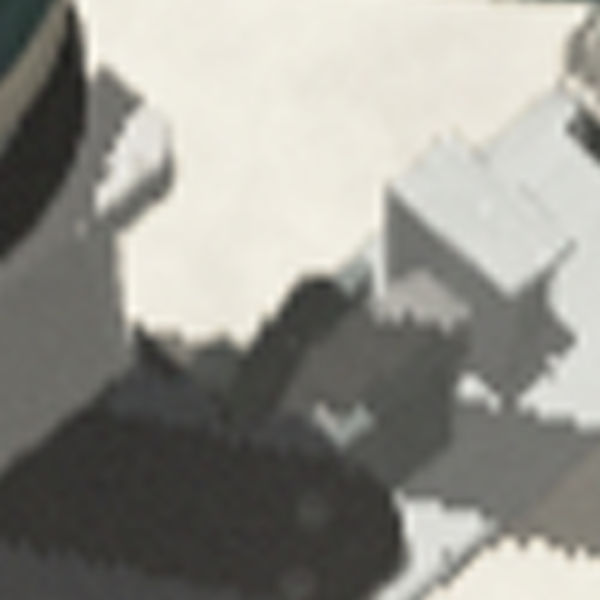

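View pics/t5.png

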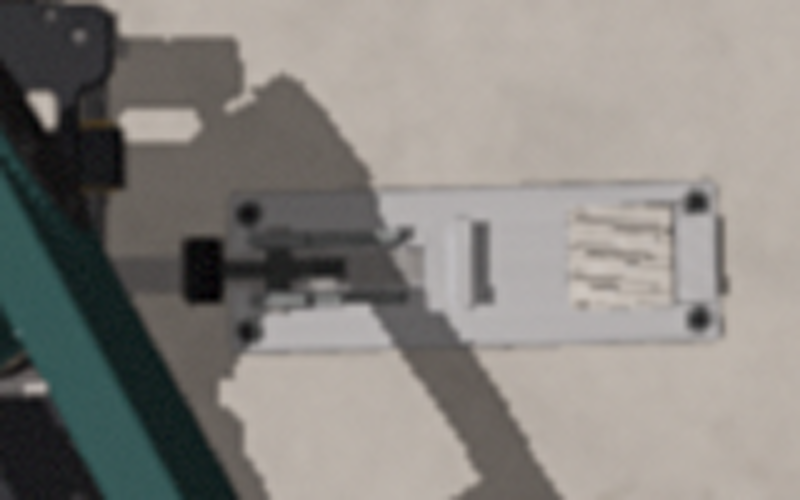

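The paddle lies back (203,270 in the top crop). The dark thing in the scene crop is the raised nose of the pawl. I'll keep pulling the bar to its stop and watch the force.

```bash
python3 -m inch '[[[0.003,0,0,0,0,0,0.53],[0.005,0,0,0,0,0,0.53],[0.007,0,0,0,0,0,0.53],[0.007,0,0,0,0,0,0.53]]]'; python3 - <<'E'
from h import *
np.set_printoptions(precision=2,suppress=True)
print(inclamp(),robot.sense()["wrist_force"])
E
python3 -m inch '[[[0.001,0,0,0,0,0,0.53],[0.002,0,0,0,0,0,0.53],[0.002,0,0,0,0,0,0.53]]]'; python3 - <<'E'
from h import *
np.set_printoptions(precision=2,suppress=True)
print(inclamp(),robot.sense()["wrist_force"])
E
```

```text
clock: 7.43
position: [0.4566, 0.369, 0.0443]
eef_rot: [-3.14, 0.006, 1.617]
wrist_force: [-0.5, -8.4, 1.8]
opening: 0.0498
[-146.36   -0.37   44.28] [-0.54 -8.4   1.78]
clock: 7.68
position: [0.4566, 0.3689, 0.0443]
eef_rot: [-3.139, 0.009, 1.617]
wrist_force: [-0.1, -12.0, 2.9]
opening: 0.0496
[-146.32   -0.42   44.3 ] [ -0.09 -12.04   2.89]
```

The bar is at its stop: the position no longer changes and the force is 12 N. I back off, lift and look.

```bash
python3 -m inch '[[[-0.010,0,0,0,0,0,0.53],[-0.018,0,-0.01,0,0,0,0.53],[-0.018,0,-0.04,0,0,0,0.53],[-0.018,0,-0.08,0,0,0,0.53],[-0.055,0,-0.085,0,0,0,0.7],[-0.095,0,-0.085,0,0,0,0.7],[-0.135,0,-0.085,0,0,0,0.7],[-0.175,0,-0.085,0,0,0,0.7],[-0.205,0,-0.085,0,0,0,0.7],[-0.211,0,-0.085,0,0,0,0.7],[-0.211,0,-0.085,0,0,0,0.7],[-0.211,0,-0.085,0,0,0,0.7]]]'; python3 - <<'E'
from h import *
np.set_printoptions(precision=2,suppress=True)
print(inclamp())
for n,sl in(("scene",np.s_[190:340,190:350]),("top",np.s_[220:320,150:310])):
    im=robot.snapshot(n); cv2.imwrite(f"pics/{n}6.png",cv2.resize(im[sl],None,fx=4,fy=4,interpolation=cv2.INTER_CUBIC))
for r in robot.tip_of("sink_center","top")+robot.tip_of("sink_center","scene"): print(r)
w,y=goal("c",[.06,0,.034]); print(delta(w,y))
E
```

```text
clock: 8.68
position: [0.4671, 0.1633, 0.1306]
eef_rot: [3.14, -0.002, 1.616]
wrist_force: [0.6, -0.1, -0.3]
opening: 0.0659
[ 59.61   0.01 130.6 ]
{'position': [0.2825, 0.4398], 'confidence': 0.84}
{'position': [0.5604, 0.5883], 'confidence': 0.74}
{'position': [0.3054, 0.6331], 'confidence': 0.71}
(array([-1.2 ,  0.36, 95.86]), array([ 0.  , -0.03, -0.05]))
```

View pics/scene6.png

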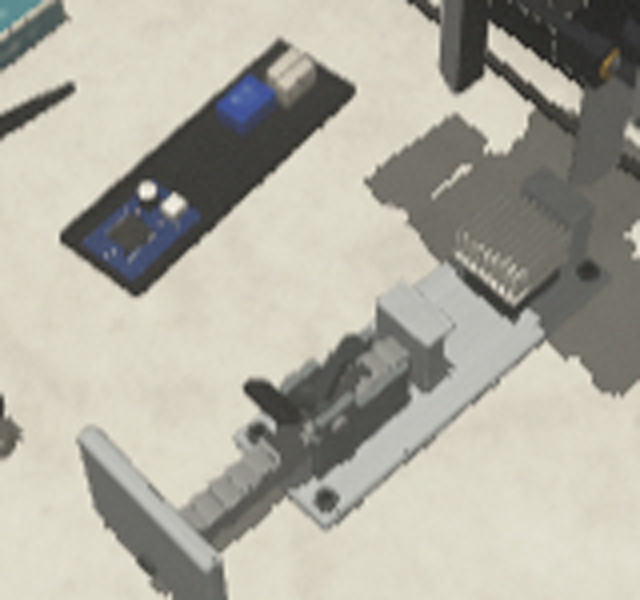

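View pics/top6.png

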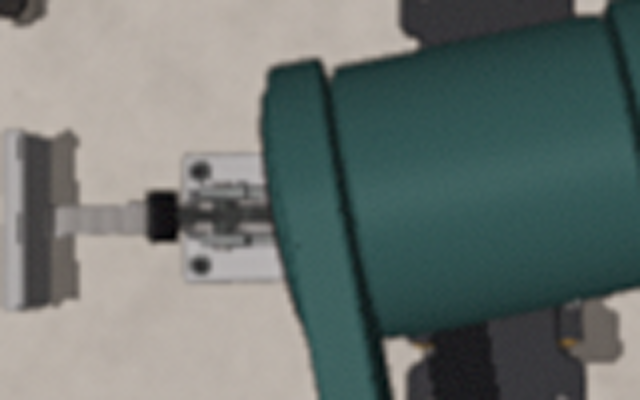

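The views show the pawl lying back, the bar fully out and the heat sink free on its anvil. Two parts could be the heat sink: the silver one in the clamp, scene (317,257), and the yellow one, scene (171,266). The silver one in the clamp is the one meant, and the crop confirms it. I'll go down and grip it across its free sides.

```bash
python3 -m inch '[[[-0.001,0,0.025,0,0,0,0.7],[-0.001,0,0.05,0,0,0,0.7],[-0.001,0,0.075,0,0,0,0.7],[-0.001,0,0.09,0,0,0,0.7],[-0.001,0,0.096,0,0,0,0.7],[-0.001,0,0.096,0,0,0,0.7],[-0.001,0,0.096,0,0,0,0.7]]]'; python3 - <<'E'
from h import *
np.set_printoptions(precision=2,suppress=True)
print(inclamp())
im=robot.snapshot("scene"); cv2.imwrite("pics/s7.png",cv2.resize(im[190:340,220:370],None,fx=4,fy=4,interpolation=cv2.INTER_CUBIC))
E
```

```text
clock: 9.47
position: [0.4672, 0.1623, 0.0343]
eef_rot: [3.141, -0.0, 1.618]
wrist_force: [0.4, -0.1, 0.4]
opening: 0.066
[60.56  0.02 34.32]
```

View pics/s7.png

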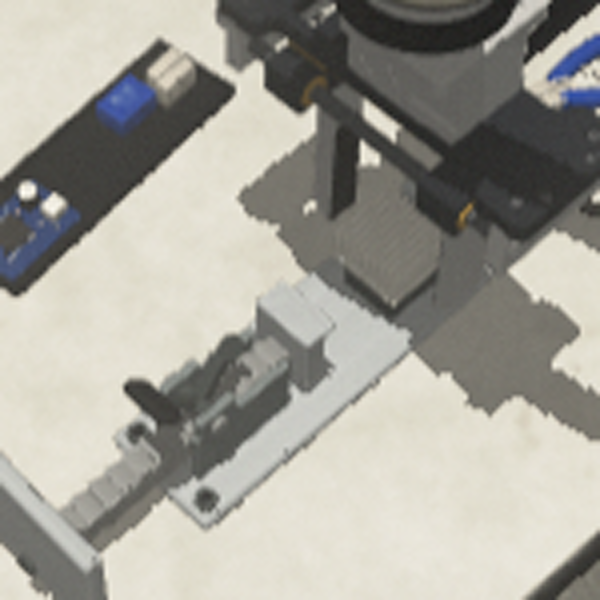

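The fingers straddle the sink, at (390,250) in the crop. I close the gripper.

```bash
python3 -m inch '[[[0,0,0,0,0,0,0.38],[0,0,0,0,0,0,0.36],[0,0,0,0,0,0,0.36],[0,0,0,0,0,0,0.36],[0,0,0,0,0,0,0.36],[0,0,0,0,0,0,0.36]]]' 20; python3 -m inch '[[[0,0,-0.004,0,0,0,0.36],[0,0,-0.010,0,0,0,0.36],[0,0,-0.02,0,0,0,0.36],[0,0,-0.02,0,0,0,0.36]]]'; python3 - <<'E'
from h import *
np.set_printoptions(precision=2,suppress=True)
print(inclamp())
im=robot.snapshot("scene"); cv2.imwrite("pics/s8.png",cv2.resize(im[190:340,220:370],None,fx=4,fy=4,interpolation=cv2.INTER_CUBIC))
E
```

```text
clock: 10.02
position: [0.4673, 0.1616, 0.0344]
eef_rot: [3.14, -0.0, 1.617]
wrist_force: [-0.1, -0.9, 1.9]
opening: 0.039
clock: 10.35
position: [0.4684, 0.1619, 0.0563]
eef_rot: [3.138, -0.001, 1.617]
wrist_force: [0.6, 0.5, -1.1]
opening: 0.0389
[61.    1.17 56.34]
```

View pics/s8.png

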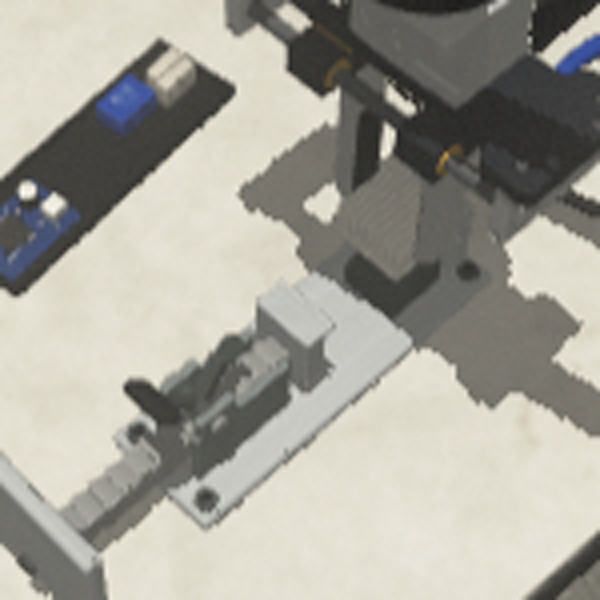

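The sink is lifted level. I carry it above the gap.

```bash
python3 - <<'E'
from h import *
np.set_printoptions(precision=2,suppress=True)
w,y=goal("t",[0,.0035,.07]); print(w,delta(w,y))
E
```

```text
[0.62 0.23 0.07] (array([ 60.08, 157.63, -13.84]), array([ 0.19, -0.02, -7.1 ]))
```

```bash
python3 -m inch '[[[0,0,-0.02,0,0,0,0.36],[0,0.01,-0.034,0,0,0,0.36],[0.010,0.030,-0.034,0,0,-1.5,0.36],[0.020,0.055,-0.034,0,0,-3,0.36],[0.030,0.080,-0.034,0,0,-4.5,0.36],[0.040,0.105,-0.034,0,0,-6,0.36],[0.050,0.130,-0.034,0,0,-7.1,0.36],[0.057,0.150,-0.034,0,0,-7.1,0.36],[0.060,0.158,-0.034,0,0,-7.1,0.36],[0.060,0.158,-0.020,0,0,-7.1,0.36],[0.060,0.158,0,0,0,-7.1,0.36],[0.060,0.158,0.012,0,0,-7.1,0.36],[0.060,0.158,0.012,0,0,-7.1,0.36],[0.060,0.158,0.012,0,0,-7.1,0.36]]]'; python3 - <<'E'
from h import *
np.set_printoptions(precision=2,suppress=True)
w,y=goal("t",[0,.0035,.011]); print(delta(w,y),robot.sense()["position"])
for n,sl in(("scene",np.s_[160:310,180:330]),("top",np.s_[130:250,150:310])):
    im=robot.snapshot(n); cv2.imwrite(f"pics/{n}9.png",cv2.resize(im[sl],None,fx=4,fy=4,interpolation=cv2.INTER_CUBIC))
E
```

```text
clock: 11.57
position: [0.6206, 0.2284, 0.0407]
eef_rot: [-3.139, 0.0, 1.741]
wrist_force: [-0.0, -0.4, 0.4]
opening: 0.0389
(array([ 0.38,  2.25, 29.65]), array([-0.18,  0.02, -0.  ])) [0.62 0.23 0.04]
```

View pics/scene9.png

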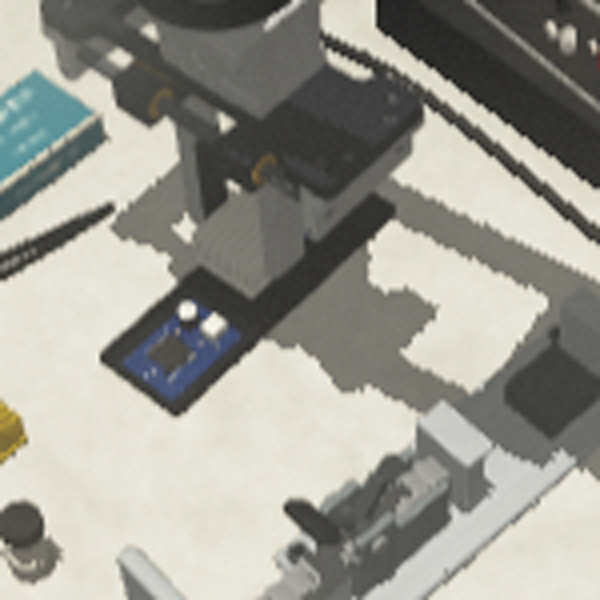

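View pics/top9.png

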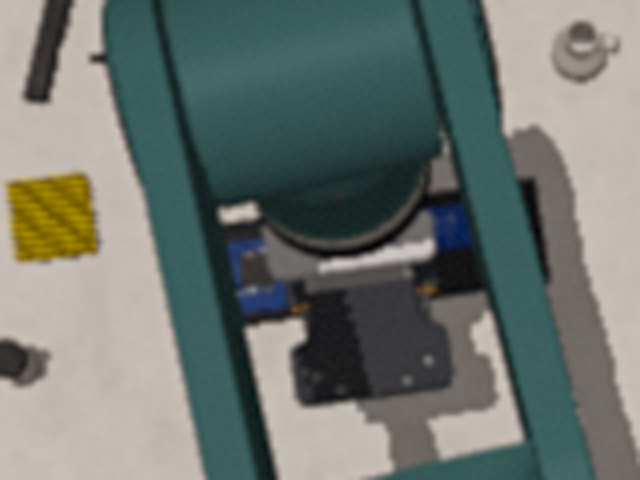

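```bash
python3 - <<'E'
from h import *
s=robot.sense(); r=R.from_euler('xyz',s["eef_rot"])
im=cv2.imread("pics/scene9.png"); im=cv2.resize(im[150:450,80:480],None,fx=2,fy=2)
def dr(w,col):
    q=(((proj("scene",w)+.5-[180,160])*4-[80,150])*2).astype(int); cv2.polylines(im,[q.reshape(-1,1,2)],True,col,1)
for z in(.008,-.015):
    L=np.array([[-.02,-.02,z],[.02,-.02,z],[.02,.02,z],[-.02,.02,z]])+[.001,0,0]
    dr(r.apply(L)+s["position"],(0,255,0))
Rt=R.from_euler('z',TR[2])
for x0,x1,y0,y1,z in((-.027,.027,-.085,.085,.008),(-.02,.02,-.0165,.0235,.003)):
    dr(Rt.apply(np.array([[x0,y0,z],[x1,y0,z],[x1,y1,z],[x0,y1,z]]))+[TR[0],TR[1],0],(0,0,255))
cv2.imwrite("pics/ov9.png",im)
E
```

```text
(no output)
```

View pics/ov9.png

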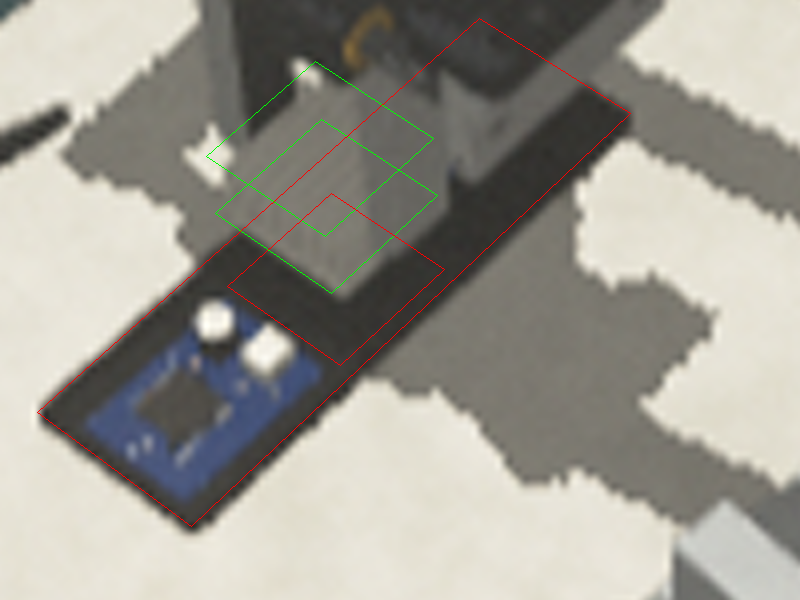

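```bash
python3 -m inch '[[[0,0.004,0.006,0,0,0,0.36],[0,0.004,0.012,0,0,0,0.36],[0,0.004,0.014,0,0,0,0.36],[0,0.004,0.014,0,0,0,0.36],[0,0.004,0.014,0,0,0,0.36]]]'; python3 - <<'E'
from h import *
np.set_printoptions(precision=2,suppress=True)
w,y=goal("t",[0.0018,.0035,.011]); print(delta(w,y),robot.sense()["position"])
im=robot.snapshot("scene"); im=cv2.resize(im[195:265,200:300],None,fx=8,fy=8,interpolation=cv2.INTER_CUBIC); cv2.imwrite("pics/s10r.png",im)
s=robot.sense(); r=R.from_euler('xyz',s["eef_rot"])
def dr(w,col):
    q=((proj("scene",w)+.5-[200,195])*8).astype(int); cv2.polylines(im,[q.reshape(-1,1,2)],True,col,1)
for z in(.008,-.015):
    L=np.array([[-.02,-.02,z],[.02,-.02,z],[.02,.02,z],[-.02,.02,z]])
    dr(r.apply(L)+s["position"],(0,255,0))
Rt=R.from_euler('z',TR[2])
for x0,x1,y0,y1,z in((-.027,.027,-.085,.085,.008),(-.02,.02,-.0165,.0235,.003)):
    dr(Rt.apply(np.array([[x0,y0,z],[x1,y0,z],[x1,y1,z],[x0,y1,z]]))+[TR[0],TR[1],0],(0,0,255))
cv2.imwrite("pics/s10.png",im)
E
```

```text
clock: 12.08
position: [0.6256, 0.2294, 0.0275]
eef_rot: [-3.141, 0.0, 1.741]
wrist_force: [0.5, -0.7, 0.1]
opening: 0.0389
(array([ 0.21, -1.08, 16.46]), array([-0.05,  0.01, -0.  ])) [0.63 0.23 0.03]
```

View pics/s10.png

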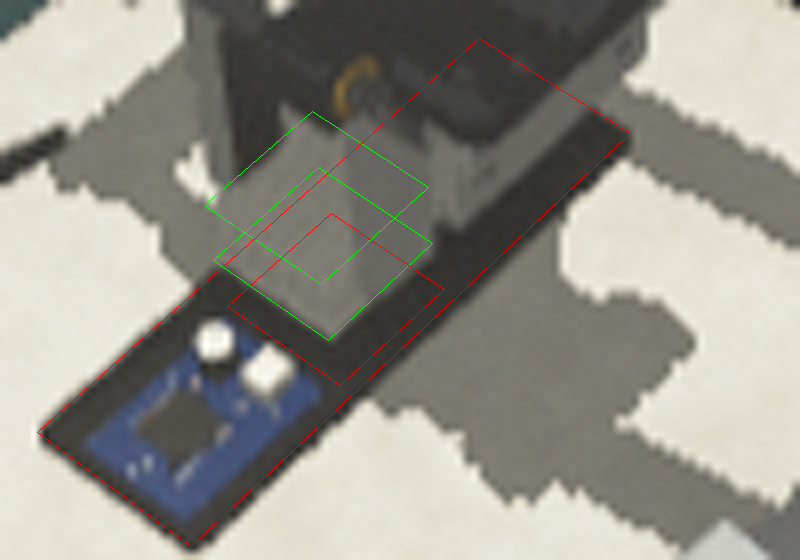

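View pics/s10r.png

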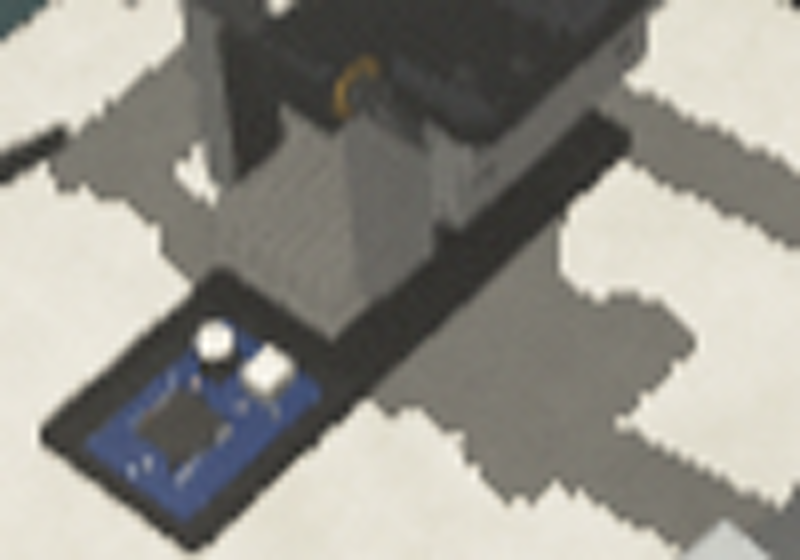

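```bash
python3 -m inch '[[[0.001,-0.003,0,0,0,0,0.36],[0.001,-0.003,0.005,0,0,0,0.36],[0.001,-0.003,0.005,0,0,0,0.36],[0.001,-0.003,0.005,0,0,0,0.36],[0.001,-0.003,0.005,0,0,0,0.36],[0.001,-0.003,0.005,0,0,0,0.36]]]'; cat > ov.py <<'E'
from h import *
import sys
np.set_printoptions(precision=2,suppress=True)
w,y=goal("t",[0,.0035,.011]); print(delta(w,y),robot.sense()["position"])
im=robot.snapshot("scene"); im=cv2.resize(im[195:265,200:300],None,fx=8,fy=8,interpolation=cv2.INTER_CUBIC)
s=robot.sense(); r=R.from_euler('xyz',s["eef_rot"])
def dr(w,col):
    q=((proj("scene",w)+.5-[200,195])*8+[5,3]).astype(int); cv2.polylines(im,[q.reshape(-1,1,2)],True,col,1)
for z in(.008,-.015):
    L=np.array([[-.02,-.02,z],[.02,-.02,z],[.02,.02,z],[-.02,.02,z]])
    dr(r.apply(L)+s["position"],(0,255,0))
Rt=R.from_euler('z',TR[2])
for x0,x1,y0,y1,z in((-.027,.027,-.085,.085,.008),(-.02,.02,-.0165,.0235,.003),(-.02,.02,-.0165,.0235,s["position"][2]-.008)):
    dr(Rt.apply(np.array([[x0,y0,z],[x1,y0,z],[x1,y1,z],[x0,y1,z]]))+[TR[0],TR[1],0],(0,0,255))
cv2.imwrite(sys.argv[1],im)
E
python3 ov.py pics/s11.png
```

```text
clock: 12.63
position: [0.6228, 0.23, 0.0229]
eef_rot: [3.141, 0.0, 1.741]
wrist_force: [0.7, -0.4, -0.7]
opening: 0.0387
(array([-0.82, -0.24, 11.91]), array([0.01, 0.01, 0.  ])) [0.62 0.23 0.02]
```

View pics/s11.png

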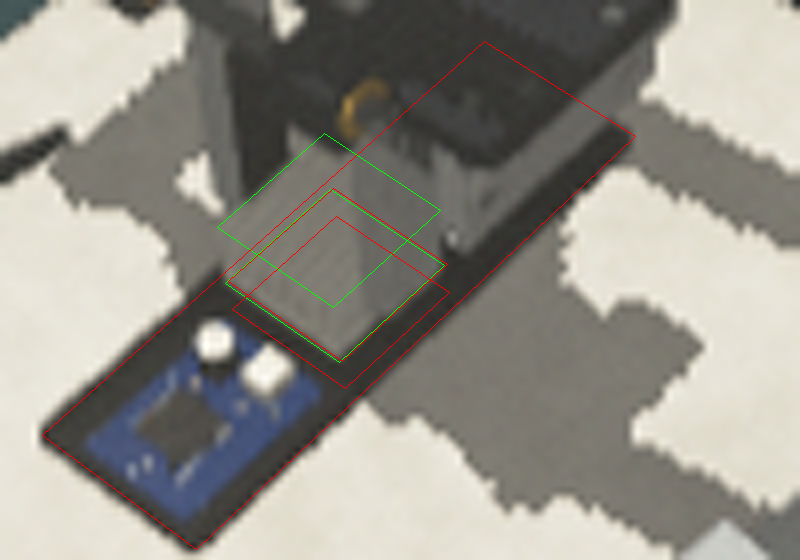

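The sink's footprint now matches the target outline, with its bottom corner at (342,358). I lower it in.

```bash
python3 -m inch '[[[0,0,0.004,0,0,0,0.36],[0,0,0.008,0,0,0,0.36],[0,0,0.011,0,0,0,0.36],[0,0,0.011,0,0,0,0.36],[0,0,0.011,0,0,0,0.36]]]'; python3 ov.py pics/s12.png
```

```text
clock: 13.1
position: [0.6225, 0.2299, 0.0114]
eef_rot: [-3.141, 0.0, 1.741]
wrist_force: [-0.0, -0.2, -1.2]
opening: 0.0387
(array([-0.76,  0.03,  0.41]), array([-0.03,  0.01, -0.  ])) [0.62 0.23 0.01]
```

View pics/s12.png

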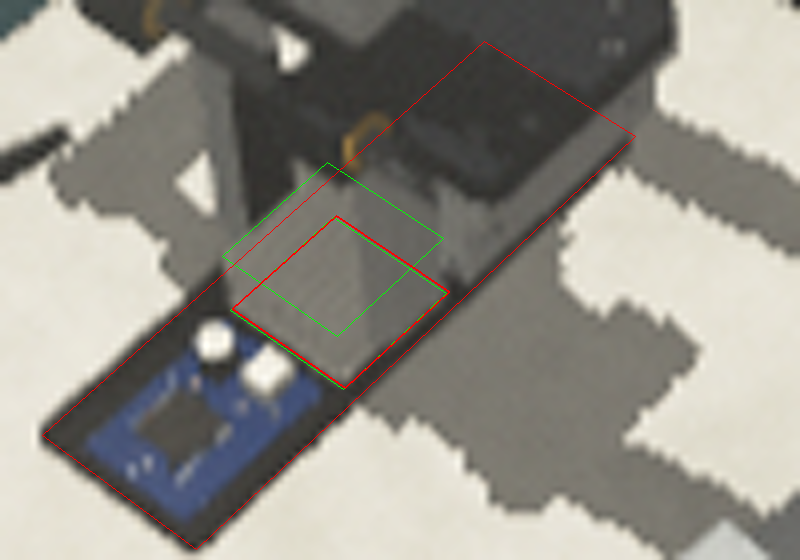

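```bash
python3 -m inch '[[[0,0,0.0008,0,0,0,0.36],[0,0,0.0008,0,0,0,0.36],[0,0,0.0008,0,0,0,0.36]]]'; python3 -m inch '[[[0,0,0,0,0,0,0.45],[0,0,0,0,0,0,0.55],[0,0,0,0,0,0,0.62],[0,0,0,0,0,0,0.62],[0,0,0,0,0,0,0.62],[0,0,-0.01,0,0,0,0.62],[0,0,-0.03,0,0,0,0.62],[0,0,-0.06,0,0,0,0.62],[0,0,-0.1,0,0,0,0.62],[-0.03,-0.01,-0.12,0,0,0,0.62],[-0.07,-0.02,-0.14,0,0,0,0.62],[-0.11,-0.03,-0.14,0,0,0,0.62],[-0.15,-0.04,-0.14,0,0,0,0.62],[-0.19,-0.08,-0.14,0,0,0,0.62],[-0.22,-0.11,-0.14,0,0,0,0.62],[-0.25,-0.14,-0.14,0,0,0,0.62],[-0.25,-0.14,-0.14,0,0,0,0.62],[-0.25,-0.14,-0.14,0,0,0,0.62]]]'; python3 - <<'E'
from h import *
for n,sl in(("scene",np.s_[170:340,160:350]),("top",np.s_[150:310,120:310])):
    im=robot.snapshot(n); cv2.imwrite(f"pics/{n}13.png",cv2.resize(im[sl],None,fx=3.5 if n=="top" else 3.2,fy=3.5 if n=="top" else 3.2,interpolation=cv2.INTER_CUBIC)); cv2.imwrite(f"pics/{n}13f.png",im)
E
```

```text
clock: 13.4
position: [0.6226, 0.23, 0.0114]
eef_rot: [-3.141, 0.0, 1.741]
wrist_force: [-0.7, 0.0, 1.3]
opening: 0.0389
clock: 14.9
position: [0.5253, -0.0433, 0.1524]
eef_rot: [3.141, 0.002, 1.736]
wrist_force: [-0.3, 0.4, 0.4]
opening: 0.0582
```

View pics/scene13.png

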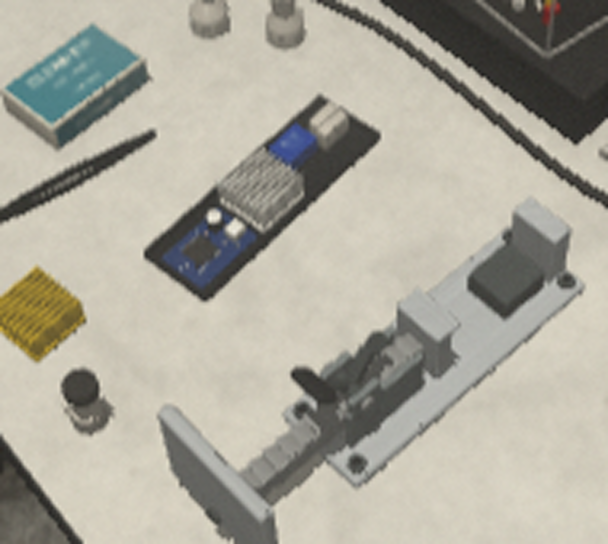

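View pics/top13.png

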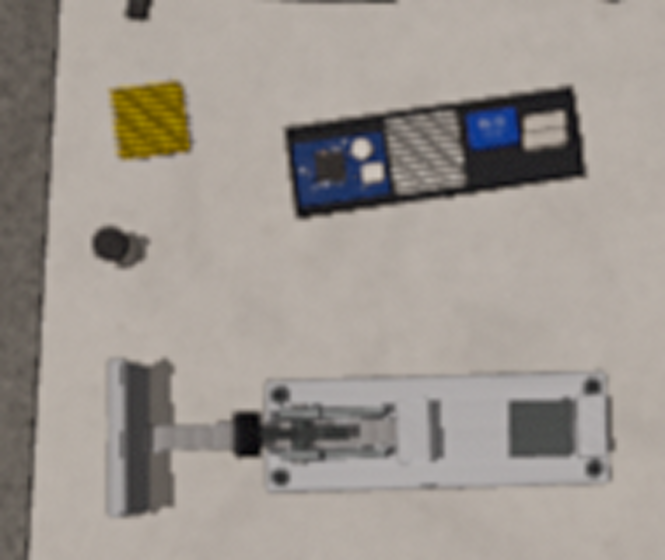

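View pics/scene13f.png

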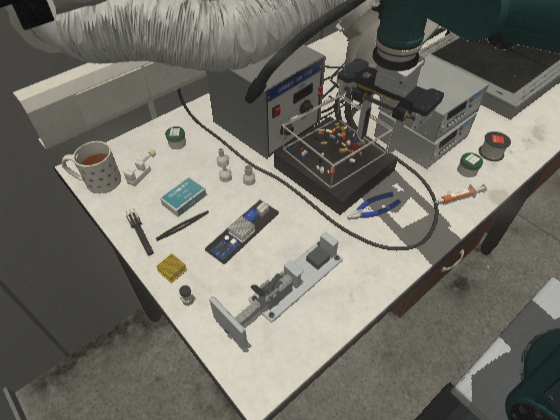

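```bash
python3 - <<'E'
from h import *
Rt=R.from_euler('z',TR[2]); out=[]
for n,o in(("scene",[215,195]),("top",[195,160])):
    im=cv2.imread(f"pics/{n}13f.png"); h=70; im=cv2.resize(im[o[1]:o[1]+70,o[0]:o[0]+95],None,fx=8,fy=8,interpolation=cv2.INTER_CUBIC)[:,:760]
    im=cv2.resize(im,None,fx=.52,fy=.52*1)if 0 else im
    for z,c in((.026,(0,255,0)),(.003,(0,0,255))):
        L=np.array([[-.02,-.0165,z],[.02,-.0165,z],[.02,.0235,z],[-.02,.0235,z]])
        q=((proj(n,Rt.apply(L)+[TR[0],TR[1],0])+.5-o)*8).astype(int); cv2.polylines(im,[q.reshape(-1,1,2)],True,c,1)
    cv2.imwrite(f"pics/fin_{n}.png",im)
for n in("scene","top"):
    robot.snapshot(n)
    print(n,[(r["confidence"],back(n,np.array(r["position"])*[560,420],.0145)) for r in robot.tip_of("sink_center",n)])
E
```

```text
scene [(0.64, array([0.63294276, 0.22737045, 0.0145    ])), (0.56, array([0.63875239, 0.39143208, 0.0145    ]))]
top [(0.86, array([0.63856727, 0.40094402, 0.0145    ])), (0.58, array([0.46342907, 0.23288066, 0.0145    ]))]
```

View pics/fin_scene.png

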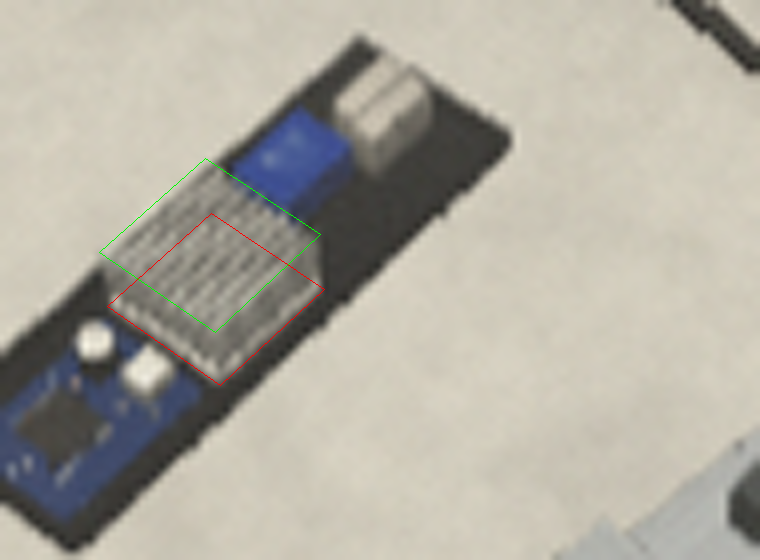

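View pics/fin_top.png

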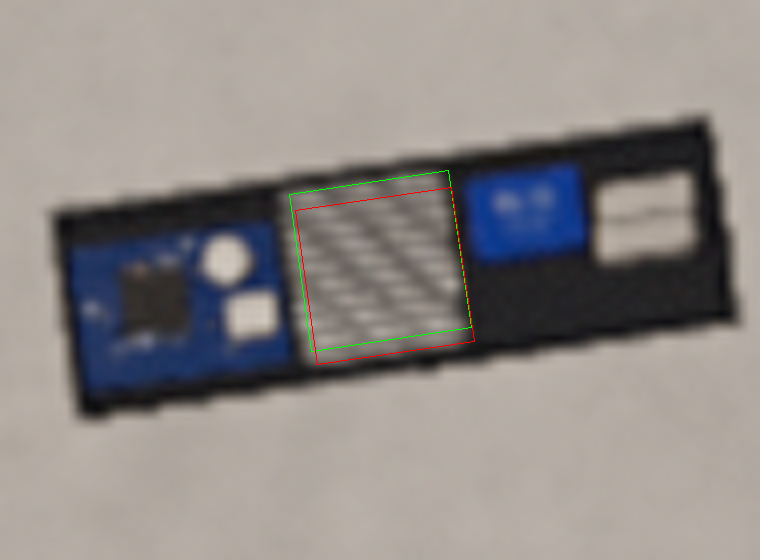

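The sink lies flat and fins up between the board and the relay, and its outline agrees with the model to within about 2 mm. I hand the job in.

```bash
python3 -c "
from cell import robot
print(robot.sign_off()); print(robot.sense()['clock'])"
```

```text
the job is handed in; nothing more can be done
None
the job is handed in; nothing more can be done
```

I did the job in the order asked and handed it in at about 15 s on the robot's clock:

1. I pushed the pawl's lever over with the closed fingers, and it stayed lying back.
2. I drew the bar back by the wings of its pull plate until it stopped moving, with about 12 N at the stop.
3. I lifted the silver heat sink out across its free sides and laid it flat, fins up, in the tray gap. The yellow look-alike was left alone.

**Last checks:** Both cameras show the pawl still back, the bar fully out and the sink flat between the board and the relay. Its outline matches the model to about 1–2 mm. The board, relay, magnet and bystanders look unmoved. I judged that from the pictures and did not measure their positions again. The gripper is clear of everything, with force readings near zero.

**What disagreed or went wrong:**
- My first move was typed in millimetres instead of metres. The speed cap limited it to a harmless travel in the intended direction.
- In the final pictures the network's fix of the sink from the scene camera was about 1 cm off my outline fit. From the top camera it did not find the sink in the tray. I went by the outline overlays and the pictures.
- The arm's reading stayed at 11.4 mm when I asked for a last 0.8 mm down, and the force readings stayed near zero. The sink may therefore have dropped a fraction of a millimetre on release.

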